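# Load the inspection nest under a swing-arm magnifier

## Robot

A 6-joint arm with a two-finger parallel gripper is mounted at the origin on the work surface. World frame = base frame: x ahead of the robot, y to its left, z up, the work surface at z = 0. Lengths are in mm, angles in rad, forces in N, time in s.
With the tool pointing down it reaches from about 275 to 750 mm from the base axis. Payload 10.2 kg.
Tool frame: the origin (TCP) lies between the finger pads; the fingertips stand 8 mm ahead of it and the grasp point (between the pads) lies 11 mm behind it; z points along the fingers, y is the line along which they close (so a half turn about z gives the same grasp; the last joint's range is limited). The gripper opens to 85 mm and grips with 20 to 120 N. Pads are 22 mm wide; open, the fingers measure 114 mm over their backs; the gripper's body (76 mm by 85 mm) begins 54 mm behind the grasp point. The pads swing forward as they close: fully open they stand 13 mm farther back than shut.
Start: joints at [-1.332, 0.313, 1.498, -0, 1.331, -0.223], TCP at [233.908, -470.019, 239.294] pointing down, gripper open.
Joint ranges: [-2.94, 2.94], [-0.97, 2.17], [0.19, 2.56], [-1.23, 4.37], [0.02, 3.11], [-2.88, 2.88]. Speed limits (rad/s): [2.39, 2.39, 3.01, 3.14, 3.14, 3.14].

## Interface

Orientations are given as a unit quaternion [w, x, y, z].
In Python, from rig import * gives the robot as it stands.
- The arm moves only by the shell command python3 -m handwheel 'ROWS' [FORCE]. ROWS is JSON, a list that holds one entry, the list of rows, each a list of 7 numbers: the shift along the world's x, y, z in mm, then the turn, a rotation vector about the world's x, y, z in degrees, then the opening, from -1 (shut) to 1 (fully open). A call has 1 to 8 rows; each row shifts and turns the commanded pose from where the row before left it; what a row does not reach is not made up. A row lasts 1/8 s, in which the tool goes at most 62.5 mm and 10.7 degrees, less where a joint would pass 70% of its speed; a pose out of reach is approached as far as the arm can. A call is refused whole if a number of a shift passes 62.5 or a number of a turn 10.7, either way. A call with a gripper value outside its range is refused whole. The fingers move at their own pace and stop on an object; FORCE is the grip in N (left out, the last holds). Time passes only in rows, so rows that do not move let the fingers close. It gives the time, the measured TCP pose, the force, the opening and the grip force at its end, in the units of the state.
- sense(): the state, without advancing time (a new reading comes with each control period).
- capture(name): name is "side" or "top"; returns a dict with "image" (480x640x3 uint8, red, green, blue), "fx", "fy", "cx", "cy" (pixels), "dist_coeffs" ([k1, k2, p1, p2, k3] as OpenCV has them; the pictures are not rectified), "rvec" (rotation vector, rad) and "tvec" (3), from world to camera coordinates, as OpenCV has them. Camera axes: x right, y down, z forward; pixel columns grow to the right and rows downward; lengths in mm; the calibration is good to about 2 mm. A picture is of the moment at which its call begins. There is no depth.
- finish_job(): hands the job in; it is judged then, once.
The state is a dict: "time_s": time; "joints": joint angles; "dq": joint speeds; "tau": joint torques, N m; "eef_pos": TCP position; "ee_rot": TCP orientation; "force": force on the tool from outside, world axes, zero at the start; "wrist_torque": the same for the moment, N m; "grip_width": opening from 0.0 (shut) to 1.0 (fully open); "grip_force": force on a finger pad.
Only numpy, scipy, OpenCV 4.12 (cv2) and the standard library are available. Lean on these libraries where they do the work, as an engineer would, in place of code of your own. Each camera call takes 0.05 s, during which the arm holds its last target. There are 200 camera calls.

## Task

Swing the magnifier arm well clear of the nest, to whichever side is free, clear the sawn bar stub out of the nest into the scrap bin, and set the drilled block from the rack flat into the nest between the tall cheeks, without dropping it. Only then swing the arm back so that the lens is centred over the block. Leave the other machined parts (tall spindle, cone, flanged hub) standing where they are.

Things in the scene. Friction and masses are not known exactly. Their poses are not given: they have to be found in the camera images.
- stand: Fixed inspection stand. Origin: nest centre at bench level. Base plate x=-95..250, y=+-100, 12 mm thick. A steel post at x=+220 carries the magnifier arm. The nest lies about the origin, on the plate (see nest_floor).
- nest_floor (a point): Centre of the nest's floor (plate top, 12 mm up), axes as the stand's. Two aluminium cheeks, 50 mm long in x, 8 mm thick, 50 mm high above the floor, inner faces at y=+-24; two end lips 5 mm high, 6 mm thick, inner faces at x=+-32. The block fits only with its long side along the stand's x.
- swing_arm (a joint): Magnifier arm on a stiff vertical hinge; stays where left. 0: lens exactly over the nest, arm pointing to the stand's -x. Positive: anticlockwise from above (lens goes to the stand's -y side). Range +-1.4 rad. Arm and grey lens ring (102 mm over all, centre 220 mm from the hinge) sweep at heights 162 to 178 mm above the bench.
- pivot (a point): Point on the hinge axis at the arm's mid height (170 mm), fixed to the stand; the hinge's top is at 190 mm.
- lens (a point): Centre of the lens, on the arm.
- knob (a point): Grip point of the arm's upright black knob: 24 mm diameter, 150 mm from the hinge axis towards the lens; it stands on the arm from 177 to 220 mm above the bench, this point is at 200 mm.
- rack: Fixed grey plastic rack, 62 (x) x 148 (y) mm, with two bays side by side in y, centres at y=+-35. Floor 6 mm thick; cheeks 8 mm thick and 52 mm high above the bench at y=-70, 0, +70; the bays are 62 mm wide and open at both x ends.
- bin: Fixed open steel scrap bin, 160 x 160 mm, 85 mm high, walls 4 mm. Origin: centre of its underside.
- block: Loose aluminium block 56 (x) x 40 (y) x 40 (z) mm, about 0.24 kg, with bores in its ends and top. Origin: centre of its underside. It starts in one of the rack's bays, long side (x) across the bay, so that there it can be gripped only over its 40 mm width (y); between the nest's cheeks only over its 56 mm length (x).
- spindle: Loose steel spindle standing on the bench beside the stand: foot 56 mm diameter, stem 26 mm, 205 mm tall, so it blocks the arm's sweep on its side. Bystander. Origin: centre of its underside.
- cone: Loose steel turned cone, foot 60 mm diameter, 56 mm tall, on the stand's other side; the arm passes over it. Bystander. Origin: centre of its underside.
- flanged_hub: Loose aluminium flanged hub, 48 mm diameter, 34 mm tall, in the rack's other bay. Bystander. Origin: centre of its underside.
- stub: Loose sawn steel round bar stub, 26 mm diameter, 40 mm high, standing in the nest at the start. Origin: centre of its underside.

How it is judged:
By the outcome, as a careful person would: the job done as asked, in the order asked, and still so for the second after the job is handed in, with the robot touching nothing.
It also fails if it takes over 72 s, if anything falls off the work surface, if the arm or the gripper's body presses on something with over 40 N, if the wrist force passes 120 N, or if a joint passes its speed limit or range.

## Working session

There is one attempt and no reset: what is moved stays moved. The work goes in short steps, Python scripts to look and compute and a shell command to move; the robot and the scene stay as the last step left them, time stands still between calls to the robot, and variables do not carry over. Pictures are saved under pics/ and viewed, at most 10 in all, crops included, and the job is handed in when it is done.

```bash
mkdir -p pics; cat > h.py <<'E'
from rig import *
import numpy as np, cv2, json
def snap(n,f):
    c=capture(n); cv2.imwrite('pics/'+f+'.png',c['image'][:,:,::-1])
    np.save('pics/'+f+'.npy',np.array([c],dtype=object),allow_pickle=True); return c
def load(f): return np.load('pics/'+f+'.npy',allow_pickle=True)[0]
def cam(c):
    K=np.array([[c['fx'],0,c['cx']],[0,c['fy'],c['cy']],[0,0,1.]]);R=cv2.Rodrigues(np.array(c['rvec'],float))[0];t=np.array(c['tvec'],float).ravel()
    return K,np.array(c['dist_coeffs'],float),R,t
def ray(c,p):
    K,d,R,t=cam(c);u=cv2.undistortPoints(np.array(p,float).reshape(-1,1,2),K,d).reshape(-1,2)
    v=np.c_[u,np.ones(len(u))]@R; return -R.T@t,v
def onz(c,p,z):
    o,v=ray(c,p); return o+v*((z-o[2])/v[:,2])[:,None]
def proj(c,P):
    K,d,R,t=cam(c);return cv2.projectPoints(np.array(P,float).reshape(-1,1,3),np.array(c['rvec'],float),t,K,d)[0].reshape(-1,2)
def tri(c1,p1,c2,p2):
    o1,v1=ray(c1,p1);o2,v2=ray(c2,p2);v1=v1[0];v2=v2[0]
    s=np.linalg.lstsq(np.c_[v1,-v2],o2-o1,rcond=None)[0];a=o1+v1*s[0];b=o2+v2*s[1];return (a+b)/2,np.linalg.norm(a-b)
E
python3 - <<'E'
from h import *
for n in('side','top'):
    c=snap(n,n+'0');o,_=ray(c,[[320,240]]);print(n,o.round(),onz(c,[[320,240],[0,0],[639,0],[639,479],[0,479]],0).round())
s=sense();print(s['eef_pos'],s['ee_rot'],s['grip_width'],s['time_s'])
E
```

```text
side [ 509.  750. 1006.] [[  593.  -115.     0.]
 [ 2539. -1800.     0.]
 [ -969. -1892.    -0.]
 [  -85.   471.     0.]
 [ 1193.   562.     0.]]
top [ 352.  -11. 1214.] [[ 593.   -6.    0.]
 [1245.  813.    0.]
 [1210. -844.    0.]
 [  58. -679.    0.]
 [  85.  690.    0.]]
[ 233.86052925 -469.78006913  238.81426463] [-5.77390929e-04  9.73456370e-01  2.28871935e-01 -3.23470953e-06] 1.000268554673632 0.1
```

View pics/side0.png

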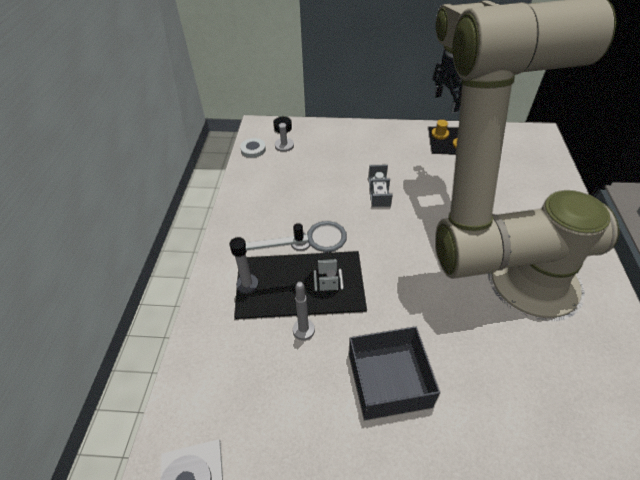

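View pics/top0.png

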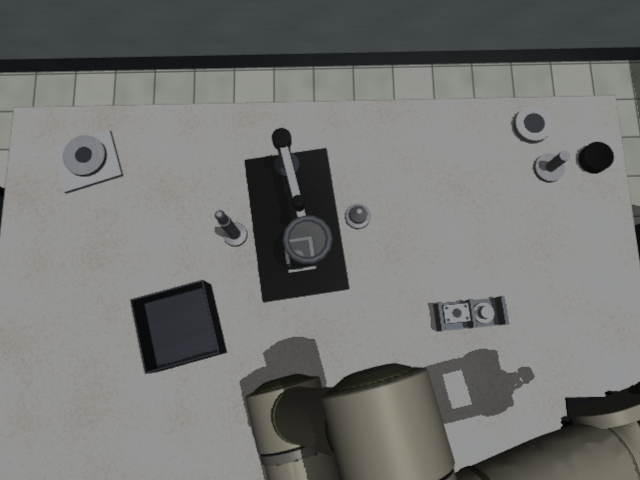

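The side view shows the stand's plate (235-365, 253-317), the spindle at (303,330), the bin at (392,372) and the rack at (380,188). The top view shows the plate corners near (246,160), (326,149), (349,289) and (263,301). The knob is at (299,203), the lens at (307,240), and the cone at (358,215) on the free -y side. The block is at (456,313), the hub at (484,312) and the bin at (179,327).

```bash
python3 - <<'E'
from h import *
t=load('top0');s=load('side0')
def crop(c,x,y,w,h,W,H): return cv2.resize(c['image'][y:y+h,x:x+w,::-1],(W,H),interpolation=cv2.INTER_CUBIC)
# each tile 400x300, 100x75 -> 4x
m=np.vstack([np.hstack([crop(t,260,215,100,75,400,300),crop(t,420,275,100,75,400,300)]),np.hstack([crop(s,280,220,100,75,400,300),crop(s,340,150,100,75,400,300)])])
cv2.imwrite('pics/m0.png',cv2.convertScaleAbs(m,alpha=1.5))
# plate
for n,c,roi in(('top',t,(225,130,150,190)),('side',s,(220,235,160,95))):
    x,y,w,h=roi;g=c['image'][y:y+h,x:x+w].max(2);mk=cv2.morphologyEx((g<45).astype(np.uint8),cv2.MORPH_CLOSE,np.ones((3,3)))
    k=max(cv2.findContours(mk,0,2)[0],key=cv2.contourArea);hl=cv2.convexHull(k)+np.array([x,y])
    a=cv2.approxPolyDP(hl,4,True).reshape(-1,2);print(n,a.tolist(),onz(c,a,12).round(1).tolist())
# bin top rim
x,y,w,h=120,270,115,110;g=t['image'][y:y+h,x:x+w].max(2);k=max(cv2.findContours((g<75).astype(np.uint8),0,2)[0],key=cv2.contourArea)
a=cv2.approxPolyDP(cv2.convexHull(k)+np.array([x,y]),5,True).reshape(-1,2);print('bin',a.tolist(),onz(t,a,85).round().tolist())
E
```

```text
top [[287, 130], [325, 149], [347, 288], [264, 301], [245, 160], [275, 130]] [[864.9, 69.2, 12.0], [814.1, -22.1, 12.0], [478.0, -65.3, 12.0], [452.3, 123.9, 12.0], [790.2, 170.5, 12.0], [865.5, 98.3, 12.0]]
side [[357, 252], [365, 310], [235, 318], [247, 258]] [[482.0, -65.6, 12.0], [457.6, 127.0, 12.0], [789.9, 172.1, 12.0], [795.5, -24.4, 12.0]]
bin [[210, 284], [226, 352], [145, 372], [131, 299], [202, 280]] [[485.0, 232.0, 85.0], [342.0, 195.0, 85.0], [305.0, 362.0, 85.0], [456.0, 400.0, 85.0], [494.0, 249.0, 85.0]]
```

View pics/m0.png

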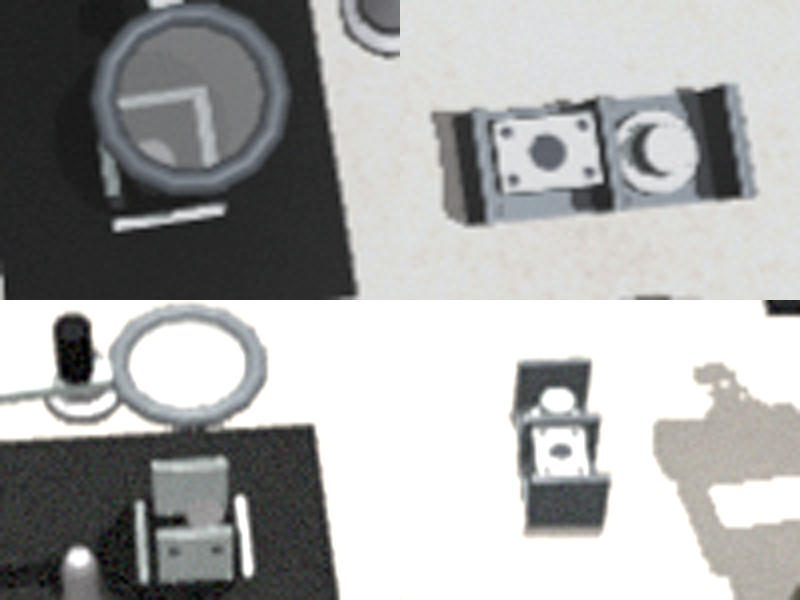

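The mosaic shows the nest cheeks and end lips, with the stub under the lens near top px (299,253). The block's top face is at about (445-471, 302-324) in the top view, in the left bay with the hub in the right bay.

```bash
python3 - <<'E'
from h import *
t=load('top0');s=load('side0')
T=lambda x,y:(260+x/4,215+y/4); R=lambda x,y:(420+(x-400)/4,275+y/4)
S=lambda x,y:(280+x/4,220+(y-300)/4); Q=lambda x,y:(340+(x-400)/4,150+(y-300)/4)
print('lens tri',tri(t,[T(190,97)],s,[S(188,366)]))
print('knob top tri',tri(t,[(298.5,201.5)],s,[S(72,318)]), onz(t,[(298.5,201.5)],220))
p=onz(t,[T(190,97)],170);print('lens z170',p)
b=[R(497,115),R(600,108),R(605,190),R(500,196)]
B=onz(t,b,46);print('block',B.round(1).tolist(),B.mean(0)); e=B[1]-B[0];print(np.degrees(np.arctan2(e[1],e[0])),np.linalg.norm(e),np.linalg.norm(B[2]-B[1]))
print('block bore tri',tri(t,[R(549,152)],s,[Q(562,451)]))
r=[R(472,108),R(742,85),R(756,193),R(485,220)];P=onz(t,r,52);print('rack',P.round(1).tolist(),P.mean(0));e=P[1]-P[0];print(np.degrees(np.arctan2(e[1],e[0])))
print('stub top onz',onz(t,[T(155,150)],52)); print('spindle foot',onz(t,[(234,236)],2),onz(s,[(303.5,331)],2)); print('cone',onz(t,[(358,216)],2))
# lips, cheeks
print('lips z17',onz(t,[T(114,225),T(225,208)],17),onz(s,[S(142,540),S(245,535)],15))
E
```

```text
lens tri (array([561.80226598,  18.63322235, 170.01817766]), np.float64(0.5981572726914824))
knob top tri (array([628.1134263 ,  33.28812624, 224.85211151]), np.float64(4.83944343538289)) [[626.96181728  33.76837778 220.        ]]
lens z170 [[561.50419984  18.67607106 170.        ]]
block [[435.4, -276.7, 46.0], [438.1, -333.7, 46.0], [393.6, -332.9, 46.0], [391.5, -275.4, 46.0]] [ 414.64091298 -304.68930295   46.        ]
-87.30032655963117 56.9856840063862 44.56243934052035
block bore tri (array([ 414.46577003, -303.47736033,   47.42624376]), np.float64(0.3325940424192173))
rack [[439.1, -261.9, 52.0], [448.6, -410.8, 52.0], [390.1, -413.1, 52.0], [378.6, -265.1, 52.0]] [ 414.10929854 -337.7392676    52.        ]
-86.32726456696818
stub top onz [[555.34348591  42.00467397  52.        ]]
spindle foot [[606.47616824 195.85942621   2.        ]] [[611.51530438 192.42709447   2.        ]]
cone [[648.78490633 -96.76666624   2.        ]]
lips z17 [[518.45815324  67.48832876  17.        ]
 [526.96331316   3.892373    17.        ]] [[593.05436331  42.46432     15.        ]
 [523.11092566  33.90472305  15.        ]]
```

```bash
python3 -m handwheel '[[[30,38.8,0.5,0,0,-1.6,1],[30,38.8,0.5,0,0,-1.6,1],[30,38.8,0.5,0,0,-1.6,1],[30,38.8,0.5,0,0,-1.6,1],[30,38.8,0.5,0,0,-1.6,1],[30,38.8,0.5,0,0,-1.6,1],[30,38.8,0.5,0,0,-1.6,1],[30,38.8,0.5,0,0,-1.6,1]]]' 30; python3 -m handwheel '[[[31,38.8,0.5,0,0,0,1],[31,38.8,0,0,0,0,1],[31,38.8,0,0,0,0,1],[31,38.8,0,0,0,0,1],[31,38.8,0,0,0,0,1],[0,0,0,0,0,0,1],[0,0,0,0,0,0,1]]]'
```

```text
time_s: 1.1
eef_pos: [474.6, -158.1, 243.1]
ee_rot: [-0.0, 0.993, 0.118, -0.0]
force: [0.2, -0.7, -0.5]
grip_width: 1.003
grip_force: 0.0
time_s: 1.98
eef_pos: [628.6, 34.0, 243.3]
ee_rot: [0.0, 0.993, 0.119, -0.001]
force: [0.2, 0.2, 0.5]
grip_width: 1.001
grip_force: 0.0
```

```bash
python3 -m handwheel '[[[0.4,0.5,-16,0,0,0,1],[0,0,-16,0,0,0,1],[0,0,-15,0,0,0,1],[0,0,0,0,0,0,-1],[0,0,0,0,0,0,-1],[0,0,0,0,0,0,-1],[0,0,0,0,0,0,-1],[0,0,0,0,0,0,-1]]]' 30; python3 - <<'E'
from h import *
# arc steps from arm angle a0(world 13.7deg) by 6.5deg
piv=np.array([775,70.6]);q=None
for i in range(10):
    a=np.radians(13.7+6*i);k=piv-150*np.array([np.cos(a),np.sin(a)])
    if q is not None:print(i,(k-q).round(1),k.round(1),np.hypot(*k).round())
    q=k
E
```

```text
time_s: 2.98
eef_pos: [629.5, 34.8, 197.5]
ee_rot: [0.0, 0.993, 0.119, 0.001]
force: [-1.0, 0.0, 4.5]
grip_width: 0.27
grip_force: 29.7
1 [  4.5 -15. ] [633.8  20. ] 634.0
2 [  6.1 -14.5] [639.8   5.6] 640.0
3 [  7.5 -13.8] [647.4  -8.2] 647.0
4 [  8.9 -12.9] [656.3 -21.1] 657.0
5 [ 10.2 -11.9] [666.6 -33. ] 667.0
6 [ 11.4 -10.8] [678.  -43.8] 679.0
7 [12.5 -9.5] [690.5 -53.3] 693.0
8 [13.4 -8.2] [703.9 -61.5] 707.0
9 [14.2 -6.7] [718.1 -68.2] 721.0
```

```bash
python3 -m handwheel '[[[4.5,-15,0,0,0,6,-1],[6.1,-14.5,0,0,0,6,-1],[7.5,-13.8,0,0,0,6,-1],[8.9,-12.9,0,0,0,6,-1]]]'; python3 -m handwheel '[[[10.2,-11.9,0,0,0,6,-1],[11.4,-10.8,0,0,0,6,-1],[12.5,-9.5,0,0,0,6,-1],[13.4,-8.2,0,0,0,6,-1],[0,0,0,0,0,0,-1],[0,0,0,0,0,0,-1]]]'
```

```text
time_s: 3.48
eef_pos: [656.3, -22.3, 197.5]
ee_rot: [0.0, 0.946, 0.324, -0.0]
force: [-1.4, -1.0, 4.5]
grip_width: 0.274
grip_force: 30.0
time_s: 4.22
eef_pos: [703.9, -63.6, 197.5]
ee_rot: [0.001, 0.859, 0.512, -0.0]
force: [-2.8, -8.3, 3.7]
grip_width: 0.269
grip_force: 30.0
```

```bash
python3 -m handwheel '[[[0,0,0,0,0,0,1],[0,0,0,0,0,0,1],[0,0,0,0,0,0,1],[0,0,0,0,0,0,1],[0,0,20,0,0,0,1],[0,0,25,0,0,0,1],[-20,-20,20,0,0,-5,1],[-30,-40,0,0,0,-8,1]]]'; python3 -m handwheel '[[[-30,-40,0,0,0,-8,1],[-30,-45,0,0,0,-8,1],[-30,-45,0,0,0,-8,1],[0,-45,0,0,0,-8,1],[0,0,0,0,0,0,1]]]'; python3 - <<'E'
from h import *
t=snap('top','top1');s=snap('side','side1')
def crop(c,x,y): return cv2.resize(c['image'][y:y+75,x:x+100,::-1],(400,300),interpolation=cv2.INTER_CUBIC)
m=np.vstack([np.hstack([crop(t,260,215),crop(t,310,150)]),np.hstack([crop(s,280,235),crop(s,250,180)])])
cv2.imwrite('pics/m1.png',cv2.convertScaleAbs(m,alpha=1.5))
E
```

```text
time_s: 5.22
eef_pos: [654.0, -121.4, 263.4]
ee_rot: [0.001, 0.912, 0.411, 0.001]
force: [1.7, -1.1, -0.3]
grip_width: 0.998
grip_force: 0.0
time_s: 5.85
eef_pos: [563.0, -299.4, 261.3]
ee_rot: [0.0, 0.99, 0.143, -0.0]
force: [0.2, 0.5, 0.6]
grip_width: 1.002
grip_force: 0.0
```

View pics/m1.png

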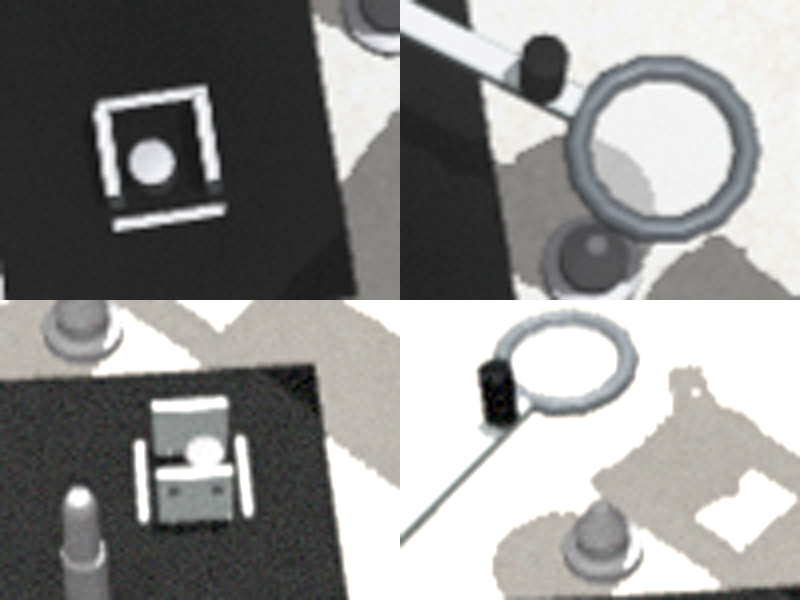

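The nest is now clear. The stub's top is at top px (298,255.5) and side px (331.5,272), and the cheek tops and lips are bright strips. The lens ring stands at top px (376,187), past the cone.

```bash
python3 - <<'E'
from h import *
t=load('top1');s=load('side1')
T=lambda x,y:(260+x/4,215+y/4); S=lambda x,y:(280+x/4,235+(y-300)/4)
print('stub tri',tri(t,[T(152,162)],s,[S(206,447)]),onz(t,[T(152,162)],52),onz(s,[S(206,447)],52))
print('cheeks z62 top near ends',onz(t,[T(112,196),T(215,181)],62).round(1).tolist())
A=onz(s,[S(152,402),S(228,400),S(157,471),S(232,471)],62);print('cheeks side',A.round(1).tolist(),A.mean(0).round(1))
print('lips top', onz(t,[T(114,225),T(225,208)],17).round(1).tolist(), 'side',onz(s,[S(138,440),S(143,520),S(240,436),S(249,514)],17).round(1).tolist())
print('lens',onz(t,[(310+(664-400)/4,150+148/4)],170),'tri',tri(t,[(310+(664-400)/4,150+148/4)],s,[(250+(566-400)/4,180+(361-300)/4)]))
# bright mask contour of the nest in top
x,y=282,234;g=cv2.resize(t['image'][y:y+42,x:x+36],None,fx=8,fy=8,interpolation=cv2.INTER_CUBIC).max(2)
k=cv2.findContours((g>95).astype(np.uint8),0,2)[0]
for q in k:
    if cv2.contourArea(q)>800:
        a=cv2.approxPolyDP(q,8,True).reshape(-1,2)/8-0.44+np.array([x,y]);print(a.round(1).tolist(), onz(t,a,62).round(1)[:,:2].tolist(), onz(t,a,17).round(1)[:,:2].tolist())
E
```

```text
stub tri (array([548.5139773 ,  43.39312268,  57.10668141]), np.float64(1.5839308115793043)) [[548.58295018  43.75091784  52.        ]] [[549.50874504  39.37365211  52.        ]]
cheeks z62 top near ends [[528.3, 65.5, 62.0], [535.6, 8.6, 62.0]]
cheeks side [[587.6, 11.4, 62.0], [536.6, 6.6, 62.0], [579.9, 68.2, 62.0], [531.0, 65.2, 62.0]] [558.8  37.9  62. ]
lips top [[518.5, 67.5, 17.0], [527.0, 3.9, 17.0]] side [[598.4, 10.2, 17.0], [589.5, 76.5, 17.0], [528.0, 2.4, 17.0], [519.0, 67.2, 17.0]]
lens [[ 668.41471959 -124.02014847  170.        ]] tri (array([ 668.19756241, -123.90899173,  171.22402633]), np.float64(0.2956443904757121))
[[315.6, 266.3], [289.2, 269.2], [288.1, 271.8], [314.7, 268.3]] [[522.0, 4.8], [516.8, 63.0], [511.0, 65.5], [517.6, 6.8]] [[528.6, 5.4], [523.2, 65.9], [517.2, 68.5], [524.0, 7.5]]
[[298.3, 249.7], [294.3, 250.6], [292.1, 253.9], [293.2, 258.7], [296.1, 260.4], [300.8, 259.6], [303.2, 255.2], [302.1, 252.2]] [[560.0, 42.5], [558.2, 51.3], [550.7, 56.4], [540.0, 54.0], [535.9, 47.7], [537.7, 37.2], [547.4, 31.8], [554.2, 34.2]] [[568.1, 44.5], [566.2, 53.8], [558.4, 59.0], [547.3, 56.5], [543.1, 50.0], [544.9, 39.0], [555.0, 33.5], [562.0, 36.0]]
[[310.8, 236.2], [284.1, 240.3], [282.9, 243.4], [286.3, 263.2], [289.3, 262.9], [286.8, 242.4], [307.8, 239.3], [311.1, 258.9], [314.1, 259.2]] [[590.0, 14.3], [581.8, 74.0], [574.8, 76.5], [530.2, 69.3], [530.7, 62.6], [576.9, 67.9], [583.0, 21.1], [538.6, 14.5], [537.9, 7.9]] [[599.2, 15.2], [590.8, 77.3], [583.5, 79.9], [537.2, 72.4], [537.6, 65.5], [585.6, 71.0], [592.0, 22.3], [545.9, 15.5], [545.2, 8.6]]
```

```bash
python3 -m handwheel '[[[-1.6,38,0,0,0,9,1],[-1.6,38,0,0,0,9,1],[-1.6,38,0,0,0,9,1],[-1.6,38,0,0,0,9,1],[-1.6,38,0,0,0,9,1],[-1.6,38,0,0,0,9,1],[-1.6,38,0,0,0,9,1],[-1.6,38,0,0,0,9,1]]]'; python3 -m handwheel '[[[-1.6,38,0,0,0,9,1],[0,0,-40,0,0,0,1],[0,0,-40,0,0,0,1],[0,0,-40,0,0,0,1],[0,0,0,0,0,0,1],[0,0,0,0,0,0,1]]]'; python3 -c "
from h import *;print(sense()['joints'])"
```

```text
time_s: 6.95
eef_pos: [550.5, 10.0, 262.1]
ee_rot: [0.0, 0.713, 0.702, 0.0]
force: [-0.0, 0.1, 0.1]
grip_width: 1.0
grip_force: 0.0
time_s: 7.7
eef_pos: [550.1, 45.8, 143.7]
ee_rot: [0.001, 0.658, 0.753, 0.001]
force: [0.1, 0.1, 0.5]
grip_width: 0.998
grip_force: 0.0
[-1.29214118e-01  4.60947120e-01  1.54645187e+00  1.09396096e-04
  1.13155623e+00 -2.64222634e-01]
```

```bash
python3 -m handwheel '[[[-1.5,-3.3,-28,0,0,0,1],[0,0,-28,0,0,0,1],[0,0,-28,0,0,0,1],[0,0,-15,0,0,0,1],[0,0,-13,0,0,0,1],[0,0,0,0,0,0,1]]]' 40;python3 -m handwheel '[[[0,0,0,0,0,0,-1],[0,0,0,0,0,0,-1],[0,0,0,0,0,0,-1],[0,0,0,0,0,0,-1],[0,0,0,0,0,0,-1]]]' 40
```

```text
time_s: 8.45
eef_pos: [548.0, 42.0, 29.9]
ee_rot: [-0.0, 0.658, 0.753, -0.0]
force: [0.7, 0.6, -0.4]
grip_width: 0.999
grip_force: 0.0
time_s: 9.07
eef_pos: [548.3, 42.0, 30.4]
ee_rot: [0.0, 0.658, 0.753, 0.0]
force: [-1.4, -0.1, 5.4]
grip_width: 0.283
grip_force: 39.3
```

```bash
python3 -m handwheel '[[[0,0,15,0,0,0,-1],[0,0,30,0,0,0,-1],[0,0,45,0,0,0,-1],[0,0,45,0,0,0,-1],[-21.3,36.4,0,0,0,0,-1],[-21.3,36.4,0,0,0,0,-1],[-21.3,36.4,0,0,0,0,-1],[-21.3,36.4,0,0,0,0,-1]]]';python3 -m handwheel '[[[-21.3,36.4,0,0,0,0,-1],[-21.3,36.4,0,0,0,0,-1],[-21.3,36.4,0,0,0,0,-1],[0,0,0,0,0,0,-1],[0,0,-40,0,0,0,-1],[0,0,-40,0,0,0,-1],[0,0,-40,0,0,0,-1],[0,0,0,0,0,0,-1]]]'
```

```text
time_s: 10.07
eef_pos: [461.7, 188.6, 165.4]
ee_rot: [-0.0, 0.658, 0.753, 0.0]
force: [0.7, 0.5, -1.7]
grip_width: 0.294
grip_force: 39.7
time_s: 11.08
eef_pos: [397.8, 295.6, 43.3]
ee_rot: [-0.001, 0.659, 0.753, -0.002]
force: [-0.6, 0.6, -1.0]
grip_width: 0.293
grip_force: 39.7
```

```bash
python3 -m handwheel '[[[0,0,0,0,0,0,0.1],[0,0,0,0,0,0,0.1],[0,0,0,0,0,0,0.1],[0,0,0,0,0,0,0.1],[0,0,40,0,0,0,0.1],[0,0,45,0,0,0,0.1],[0,0,40,0,0,0,0.1],[1.4,-50,0,0,0,-0.5,1]]]';python3 -m handwheel '[[[1.4,-50,0,0,0,-0.5,1],[1.4,-50,0,0,0,-0.5,1],[1.4,-50,0,0,0,-0.5,1],[1.4,-50,0,0,0,-0.5,1],[1.4,-50,0,0,0,-0.5,1],[1.4,-50,0,0,0,-0.5,1],[1.4,-50,0,0,0,-0.5,1],[1.4,-50,0,0,0,-0.4,1]]]';python3 -m handwheel '[[[1.4,-50,0,0,0,0,1],[1.4,-50,0,0,0,0,1],[1.4,-50,-20,0,0,0,1],[0,0,-30,0,0,0,1],[0,0,0,0,0,0,1],[0,0,0,0,0,0,1]]]'; python3 - <<'E'
from h import *
t=snap('top','top2');s=snap('side','side2')
def crop(c,x,y): return cv2.resize(c['image'][y:y+75,x:x+100,::-1],(400,300),interpolation=cv2.INTER_CUBIC)
m=np.vstack([np.hstack([crop(t,135,285),crop(t,260,215)]),np.hstack([crop(s,340,335),crop(s,340,150)])])
cv2.imwrite('pics/m2.png',cv2.convertScaleAbs(m,alpha=1.5))
E
```

```text
time_s: 12.08
eef_pos: [401.3, 248.0, 172.7]
ee_rot: [0.002, 0.66, 0.751, 0.003]
force: [1.2, -1.0, -0.1]
grip_width: 0.744
grip_force: 0.0
time_s: 13.08
eef_pos: [411.2, -154.9, 170.1]
ee_rot: [0.0, 0.687, 0.727, 0.0]
force: [1.3, 0.7, -0.2]
grip_width: 0.997
grip_force: 0.0
time_s: 13.82
eef_pos: [416.0, -303.2, 121.0]
ee_rot: [0.001, 0.686, 0.727, -0.0]
force: [0.2, 0.4, 0.3]
grip_width: 0.997
grip_force: 0.0
```

View pics/m2.png

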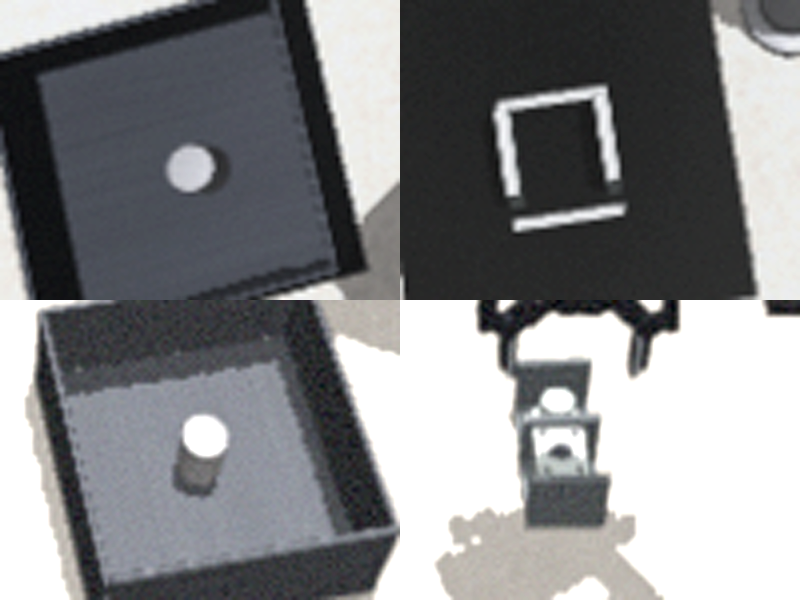

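The stub stands in the bin (tile centres about top px (182,327), side px (391,370)), and the nest is empty and unchanged. The gripper hangs over the block in the rack.

```bash
python3 -m handwheel '[[[-1.5,-0.8,-30,0,0,0,1],[0,0,-30,0,0,0,1],[0,0,-25,0,0,0,1],[0,0,-14,0,0,0,1],[0,0,0,0,0,0,1]]]' 50;python3 -m handwheel '[[[0,0,0,0,0,0,-1],[0,0,0,0,0,0,-1],[0,0,0,0,0,0,-1],[0,0,0,0,0,0,-1],[0,0,0,0,0,0,-1]]]' 50
```

```text
time_s: 14.55
eef_pos: [414.2, -303.9, 20.9]
ee_rot: [-0.0, 0.687, 0.727, 0.0]
force: [0.3, -0.2, 0.3]
grip_width: 1.003
grip_force: 0.0
time_s: 15.18
eef_pos: [414.6, -304.5, 21.7]
ee_rot: [0.001, 0.687, 0.727, -0.0]
force: [-0.3, 0.1, 6.5]
grip_width: 0.459
grip_force: 51.4
```

```bash
python3 -m handwheel '[[[0,0,10,0,0,0,-1],[0,0,25,0,0,0,-1],[0,0,35,0,0,0,-1],[3.9,46,0,0,0,0,-1],[3.9,46,0,0,0,0,-1],[3.9,46,0,0,0,0,-1],[3.9,46,0,0,0,0,-1],[0,0,0,0,0,0,-1]]]';python3 -m handwheel '[[[0,0,-30,0,0,0,-1],[0,0,-25,0,0,0,-1],[0,0,-13,0,0,0,-1],[0,0,-5,0,0,0,-1],[0,0,-2,0,0,0,-1],[0,0,0,0,0,0,-1],[0,0,0,0,0,0,-1]]]'
```

```text
time_s: 16.18
eef_pos: [429.4, -117.6, 91.1]
ee_rot: [-0.0, 0.685, 0.728, -0.0]
force: [0.3, -0.8, -2.0]
grip_width: 0.457
grip_force: 50.7
time_s: 17.05
eef_pos: [429.9, -120.1, 16.2]
ee_rot: [0.0, 0.687, 0.727, 0.0]
force: [-0.2, -0.4, -2.0]
grip_width: 0.464
grip_force: 50.7
```

```bash
python3 -m handwheel '[[[0,0,-0.7,0,0,0,-1],[0,0,-0.7,0,0,0,-1],[0,0,0,0,0,0,-1]]]'
```

```text
time_s: 17.42
eef_pos: [429.9, -120.1, 15.6]
ee_rot: [0.0, 0.687, 0.727, 0.0]
force: [-6.3, 3.3, 16.9]
grip_width: 0.459
grip_force: 53.2
```

```bash
python3 -m handwheel '[[[0,0,0,0,0,0,1],[0,0,0,0,0,0,1],[0,0,0,0,0,0,1],[0,0,30,0,0,0,1],[0,0,30,0,0,0,1],[0,0,10,0,0,-10,1],[0,0,0,0,0,-10,1],[0,0,0,0,0,-10,1]]]';python3 -m handwheel '[[[0,0,0,0,0,-10,1],[0,0,0,0,0,-10,1],[0,0,0,0,0,-10,1],[0,0,0,0,0,-10,1],[0,0,0,0,0,-10,1],[0,0,0,0,0,-10,1],[0,0,0,0,0,0,1],[0,0,0,0,0,0,1]]]'
```

```text
time_s: 18.42
eef_pos: [429.7, -120.0, 84.5]
ee_rot: [0.0, 0.853, 0.522, 0.0]
force: [-0.1, 0.5, -0.7]
grip_width: 0.997
grip_force: 0.0
time_s: 19.42
eef_pos: [429.7, -120.0, 84.4]
ee_rot: [-0.0, 1.0, 0.03, -0.0]
force: [-0.5, -0.2, 0.1]
grip_width: 1.0
grip_force: 0.0
```

```bash
python3 - <<'E'
from h import *
s=snap('side','side3');t=snap('top','top3')
for c in(s,t): print(proj(c,[[430,-120,40]]))
def crop(c,p): x,y=int(p[0])-50,int(p[1])-37;print(x,y);return cv2.resize(c['image'][y:y+75,x:x+100,::-1],(400,300),interpolation=cv2.INTER_CUBIC)
m=np.hstack([crop(t,proj(t,[[430,-120,40]])[0]),crop(s,proj(s,[[430,-120,40]])[0])])
cv2.imwrite('pics/m3.png',cv2.convertScaleAbs(m,alpha=1.2))
E
```

```text
[[375.75487179 232.250123  ]]
[[372.9182238  307.86643834]]
322 270
325 195
```

View pics/m3.png

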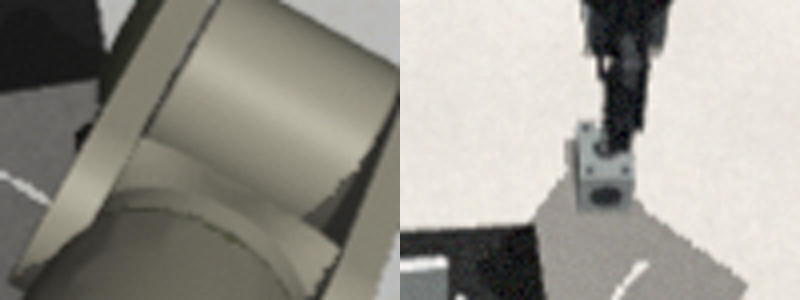

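The top view is hidden by the robot's arm. The side view shows the block standing flat at px (376,238) with the fingers above it.

```bash
python3 -m handwheel '[[[0,0,-25,0,0,0,1],[0,0,-25,0,0,0,1],[0,0,-16.4,0,0,0,1],[0,0,0,0,0,0,1],[0,0,0,0,0,0,-1],[0,0,0,0,0,0,-1],[0,0,0,0,0,0,-1],[0,0,0,0,0,0,-1]]]' 50;python3 -m handwheel '[[[0,0,0,0,0,0,-1],[0,0,15,0,0,0,-1],[0,0,30,0,0,0,-1],[0,0,45,0,0,0,-1],[0,0,40,0,0,0,-1],[0,0,0,0,0,0,-1]]]'
```

```text
time_s: 20.52
eef_pos: [430.2, -120.2, 18.9]
ee_rot: [0.0, 1.0, 0.029, 0.001]
force: [-0.7, 0.1, 6.0]
grip_width: 0.643
grip_force: 53.8
time_s: 21.28
eef_pos: [430.8, -120.6, 150.6]
ee_rot: [0.002, 1.0, 0.029, 0.003]
force: [0.5, 0.7, -2.7]
grip_width: 0.647
grip_force: 53.7
```

```bash
python3 -m handwheel '[[[12.7,16.1,0,0,0,9.42,-1],[12.7,16.1,0,0,0,9.42,-1],[12.7,16.1,0,0,0,9.42,-1],[12.7,16.1,0,0,0,9.42,-1],[12.7,16.1,0,0,0,9.42,-1],[12.7,16.1,0,0,0,9.42,-1],[12.7,16.1,0,0,0,9.42,-1],[12.7,16.1,0,0,0,9.42,-1]]]';python3 -m handwheel '[[[12.7,16.1,0,0,0,9.42,-1],[12.7,16.1,0,0,0,9.42,-1],[0,0,-25,0,0,0,-1],[0,0,-20,0,0,0,-1],[0,0,0,0,0,0,-1],[0,0,0,0,0,0,-1]]]'
```

```text
time_s: 22.28
eef_pos: [531.1, 9.5, 146.6]
ee_rot: [-0.001, 0.772, 0.636, -0.001]
force: [1.0, 0.3, -1.9]
grip_width: 0.649
grip_force: 53.5
time_s: 23.02
eef_pos: [556.8, 40.9, 103.3]
ee_rot: [0.0, 0.66, 0.752, 0.0]
force: [0.4, 0.2, -2.2]
grip_width: 0.645
grip_force: 53.5
```

```bash
python3 - <<'E'
from h import *
s=snap('side','side4');t=snap('top','top4')
def crop(c,x,y): return cv2.resize(c['image'][y:y+50,x:x+50,::-1],(400,400),interpolation=cv2.INTER_CUBIC)
m=np.hstack([crop(t,275,220),crop(s,305,235)])
cv2.imwrite('pics/m4.png',cv2.convertScaleAbs(m,alpha=1.5))
E
```

```text
(no output)
```

View pics/m4.png

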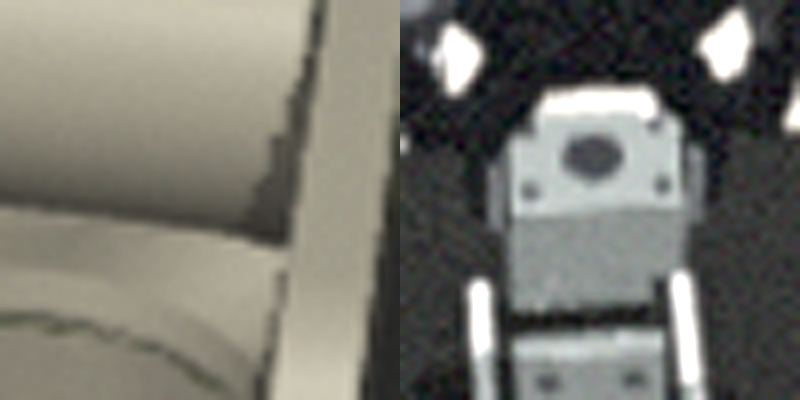

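The top view is hidden. The side view shows the gripped block above the nest, with its front top edge at about px (319-341, 262) and the near cheek's top below it at (319-338, 278).

```bash
python3 - <<'E'
from h import *
s=load('side4');S=lambda x,y:(305+(x-400)/8,235+y/8)
c,sn=np.cos(np.radians(7.5)),np.sin(np.radians(7.5))
def st(P):d=P[:,:2]-[557.8,40.7];return np.c_[d@[c,sn],d@[-sn,c]].round(1).tolist()
print('block front top corners (expect +-28,20)',st(onz(s,[S(512,216),S(688,211)],124.4)))
print('back top',st(onz(s,[S(545,90),S(655,88)],124.4)))
print('front bottom (y 20)',st(onz(s,[S(512,306),S(658,304)],84.4)))
print('near cheek inner top edge (y 24)',st(onz(s,[S(516,333),S(658,331)],62)))
print('outer (y 32)',st(onz(s,[S(516,352),S(660,350)],62)))
E
```

```text
block front top corners (expect +-28,20) [[24.7, 21.1], [-30.6, 23.0]]
back top [[11.3, -29.7], [-24.3, -28.0]]
front bottom (y 20) [[25.8, 26.4], [-21.1, 28.9]]
near cheek inner top edge (y 24) [[24.6, 20.9], [-21.7, 23.2]]
outer (y 32) [[25.0, 28.5], [-21.8, 30.9]]
```

```bash
python3 -m handwheel '[[[0.8,0,-17,0,0,0,-1],[0,0,0,0,0,0,-1],[0,0,0,0,0,0,-1]]]'; python3 - <<'E'
from h import *
s=snap('side','side5')
cv2.imwrite('pics/m5.png',cv2.convertScaleAbs(cv2.resize(s['image'][250:290,305:355,::-1],(800,640)[:2] if 0 else (750,600),interpolation=cv2.INTER_CUBIC),alpha=1.6))
E
```

```text
time_s: 23.5
eef_pos: [557.5, 41.0, 85.9]
ee_rot: [-0.0, 0.66, 0.752, -0.0]
force: [-0.3, -0.1, -1.8]
grip_width: 0.643
grip_force: 53.5
```

View pics/m5.png

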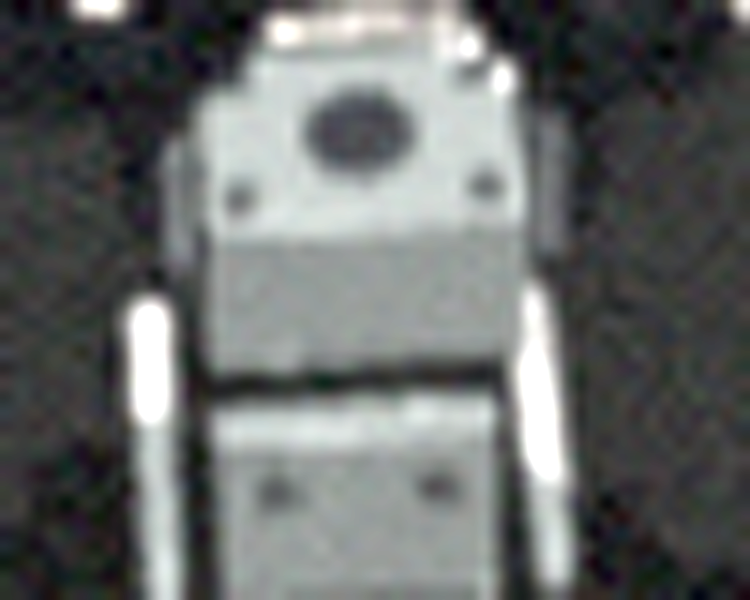

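The block's front face ends at px row ~274.4. There is a dark gap to the near cheek's inner top edge at ~276.5, so the block still clears the cheek. I'll compare this with the projection.

```bash
python3 - <<'E'
from h import *
s=load('side5');c,sn=np.cos(np.radians(7.5)),np.sin(np.radians(7.5))
W=lambda o,x,y,z:[o[0]+c*x-sn*y,o[1]+sn*x+c*y,z]
b=(557.5,41);n=(557.8,40.7)
print('pred block front top L/R, bottom L/R',proj(s,[W(b,28,20,107),W(b,-28,20,107),W(b,28,20,67),W(b,-28,20,67)]).round(1).tolist())
print('meas',[[305+210/15,250+240/15],[305+522/15,250+236/15],[305+207/15,250+370/15],[305+512/15,250+362/15]])
print('pred cheek inner L/R outer L/R',proj(s,[W(n,25,24,62),W(n,-25,24,62),W(n,25,32,62),W(n,-25,32,62)]).round(1).tolist())
print('meas',[[305+212/15,250+402/15],[305+497/15,250+394/15],[305+215/15,250+450/15],[305+497/15,250+442/15]])
print('px per mm y',proj(s,[W(n,0,30,62),W(n,10,30,62)])-proj(s,[W(n,0,20,62),W(n,0,30,62)]))
print('bore pred',proj(s,[W(b,0,0,107)]),'meas',305+358/15,250+132/15)
E
```

```text
pred block front top L/R, bottom L/R [[317.9, 266.0], [339.9, 264.8], [318.3, 275.4], [339.7, 274.2]]
meas [[319.0, 266.0], [339.8, 265.73333333333335], [318.8, 274.6666666666667], [339.1333333333333, 274.1333333333333]]
pred cheek inner L/R outer L/R [[319.4, 277.6], [338.5, 276.5], [319.6, 280.1], [338.8, 279.0]]
meas [[319.1333333333333, 276.8], [338.1333333333333, 276.26666666666665], [319.3333333333333, 280.0], [338.1333333333333, 279.46666666666664]]
px per mm y [[ 0.26412549  3.10586932]
 [-3.83167488  0.21463799]]
bore pred [[328.38012748 259.27521285]] meas 328.8666666666667 258.8
```

Prediction and measurement agree within about 0.5-1 px (1.5-3 mm), so I'll lower the block in.

```bash
python3 -m handwheel '[[[0,0,-12,0,0,0,-1],[0,0,-12,0,0,0,-1],[0,0,0,0,0,0,-1]]]'; python3 -m handwheel '[[[0,0,-10,0,0,0,-1],[0,0,-10,0,0,0,-1],[0,0,-6,0,0,0,-1],[0,0,-3,0,0,0,-1],[0,0,0,0,0,0,-1]]]'
```

```text
time_s: 23.92
eef_pos: [556.8, 41.1, 60.6]
ee_rot: [-0.001, 0.66, 0.752, -0.001]
force: [-0.0, 0.1, -1.3]
grip_width: 0.646
grip_force: 53.5
time_s: 24.55
eef_pos: [557.5, 41.0, 32.9]
ee_rot: [-0.0, 0.66, 0.752, -0.0]
force: [0.0, 0.4, -2.3]
grip_width: 0.647
grip_force: 53.5
```

No contact so far; the floor should come at TCP z of about 31.

```bash
python3 -m handwheel '[[[0,0,-0.8,0,0,0,-1],[0,0,-0.8,0,0,0,-1],[0,0,0,0,0,0,-1]]]'; python3 -m handwheel '[[[0,0,-0.5,0,0,0,-1],[0,0,0,0,0,0,-1]]]'
```

```text
time_s: 24.92
eef_pos: [557.5, 41.0, 31.4]
ee_rot: [0.0, 0.66, 0.752, 0.0]
force: [0.5, 0.0, -1.9]
grip_width: 0.645
grip_force: 53.5
time_s: 25.18
eef_pos: [557.5, 41.0, 31.0]
ee_rot: [0.0, 0.66, 0.752, 0.0]
force: [0.3, 0.4, -0.6]
grip_width: 0.645
grip_force: 53.7
```

```bash
python3 -m handwheel '[[[0,0,-0.4,0,0,0,-1],[0,0,0,0,0,0,-1]]]'; python3 -m handwheel '[[[0,0,0,0,0,0,1],[0,0,0,0,0,0,1],[0,0,0,0,0,0,1],[0,0,15,0,0,0,1],[0,0,35,0,0,0,1],[0,0,50,0,0,0,1],[0,0,50,0,0,0,1],[0,0,50,0,0,0,1]]]';  python3 -m handwheel '[[[0,0,20,0,0,0,1],[0,-45,0,0,0,-7,1],[10,-55,0,0,0,-7,1],[10,-55,0,0,0,-7,1],[10,-55,0,0,0,-7,1],[0,-40,0,0,0,-7,1],[0,0,0,0,0,0,1]]]'; python3 - <<'E'
from h import *
t=snap('top','top6');s=snap('side','side6')
def crop(c,x,y): return cv2.resize(c['image'][y:y+50,x:x+50,::-1],(400,400),interpolation=cv2.INTER_CUBIC)
cv2.imwrite('pics/m6.png',cv2.convertScaleAbs(np.hstack([crop(t,275,225),crop(s,305,245)]),alpha=1.4))
E
```

```text
time_s: 25.42
eef_pos: [557.6, 40.9, 30.9]
ee_rot: [0.0, 0.66, 0.752, 0.0]
force: [-2.9, 0.0, 5.3]
grip_width: 0.646
grip_force: 54.4
time_s: 26.42
eef_pos: [557.2, 41.0, 233.4]
ee_rot: [0.001, 0.66, 0.752, 0.0]
force: [1.2, 0.1, -0.8]
grip_width: 0.997
grip_force: 0.0
time_s: 27.3
eef_pos: [587.0, -211.5, 250.9]
ee_rot: [0.0, 0.856, 0.517, -0.0]
force: [0.0, 0.7, -0.1]
grip_width: 1.002
grip_force: 0.0
```

View pics/m6.png

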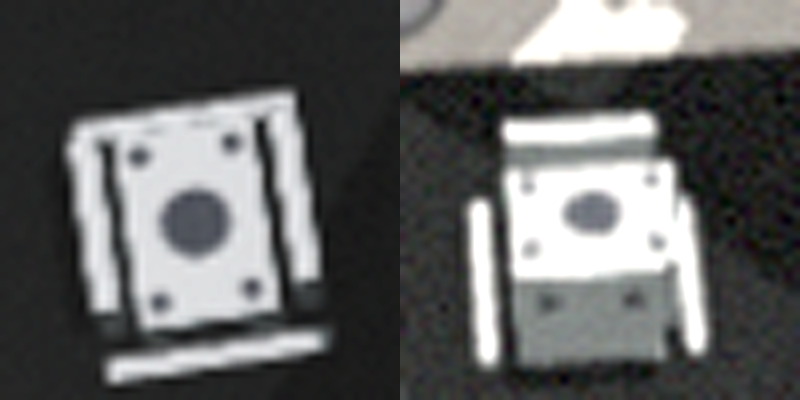

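The block sits flat in the nest with a gap to both cheeks (bore at top px (299.4,252.8)). Next is the knob again.

```bash
python3 -m handwheel '[[[29.2,37,0,0,0,-0.7,1],[29.2,37,0,0,0,0,1],[29.2,37,0,0,0,0,1],[29.2,37,0,0,0,0,1],[0,0,0,0,0,0,1],[0,0,0,0,0,0,1]]]' 30; python3 - <<'E'
from h import *
piv=np.array([775.8,69]);q=None
for i in range(10):
    a=np.radians(61.5-6*i);k=piv-150.5*np.array([np.cos(a),np.sin(a)])
    if q is not None:print(i,(k-q).round(1),k.round(1))
    q=k
E
```

```text
time_s: 28.15
eef_pos: [704.0, -60.2, 250.9]
ee_rot: [0.0, 0.858, 0.514, -0.0]
force: [0.2, -0.5, 1.1]
grip_width: 1.001
grip_force: 0.0
1 [-13.4   8.2] [690.6 -55. ]
2 [-12.5   9.6] [678.1 -45.4]
3 [-11.4  10.8] [666.6 -34.6]
4 [-10.2  12. ] [656.4 -22.6]
5 [-8.9 13. ] [647.5  -9.6]
6 [-7.5 13.8] [640.    4.2]
7 [-6.  14.6] [633.9  18.8]
8 [-4.5 15.1] [629.5  33.9]
9 [-2.9 15.5] [626.6  49.4]
```

```bash
python3 -m handwheel '[[[0,-3.3,-20,0,0,0,1],[0,0,-20,0,0,0,1],[0,0,-13,0,0,0,1],[0,0,0,0,0,0,-1],[0,0,0,0,0,0,-1],[0,0,0,0,0,0,-1],[0,0,0,0,0,0,-1],[0,0,0,0,0,0,-1]]]' 30; python3 -m handwheel '[[[-13.4,8.2,0,0,0,-6,-1],[-12.5,9.6,0,0,0,-6,-1],[-11.4,10.8,0,0,0,-6,-1],[-10.2,12,0,0,0,-6,-1],[-8.9,13,0,0,0,-6,-1]]]';python3 -m handwheel '[[[-7.5,13.8,0,0,0,-6,-1],[-6,14.6,0,0,0,-6,-1],[-4.5,15.1,0,0,0,-6,-1],[-2.9,15.5,0,0,0,-6,-1],[0,0,0,0,0,0,-1],[0,0,0,0,0,0,-1]]]'
cat > lens.py <<'E'
from h import *
import sys
t=load('top0');im=lambda c:c['image']
def fit(c,z,lo,hi,ctr):
    # grey ring: bluish grey pixels, in annulus around the guess
    i=im(c).astype(int);yy,xx=np.mgrid[0:480,0:640]
    m=((i[...,2]-i[...,0])>6)&(np.hypot(xx-ctr[0],yy-ctr[1])<32)
    k=cv2.morphologyEx(m.astype(np.uint8),cv2.MORPH_OPEN,np.ones((2,2)))
    p=np.argwhere(k)[:,::-1].astype(np.float32);return len(p),cv2.fitEllipse(cv2.convexHull(p)) if len(p)>20 else None
n=sys.argv[1];ref=np.array([557.7,40.9,170.])
for v in('top','side'):
    c=snap(v,v+n);g=proj(c,[ref])[0];N,e=fit(c,170,0,0,g);print(v,'want',g.round(1),N,e, None if e is None else onz(c,[e[0]],170).round(1))
E
python3 lens.py 7
```

```text
time_s: 29.15
eef_pos: [704.5, -64.4, 198.3]
ee_rot: [0.0, 0.858, 0.513, 0.0]
force: [-1.2, 0.2, 3.9]
grip_width: 0.27
grip_force: 29.8
time_s: 29.78
eef_pos: [647.8, -10.4, 198.3]
ee_rot: [0.0, 0.962, 0.272, 0.001]
force: [1.0, 2.1, 3.9]
grip_width: 0.27
grip_force: 30.0
time_s: 30.52
eef_pos: [626.6, 48.8, 198.3]
ee_rot: [-0.0, 0.998, 0.068, -0.0]
force: [-4.9, 2.6, 7.0]
grip_width: 0.265
grip_force: 30.3
top want [296.5 241.3] 132 ((312.5383605957031, 246.12918090820312), (15.86821460723877, 32.03611373901367), 16.220720291137695) [[547.2   8.7 170. ]]
side want [328.2 243.4] 107 ((324.7535400390625, 242.622802734375), (27.131879806518555, 47.600616455078125), 89.57684326171875) [[566.3  38.9 170. ]]
```

```bash
python3 -m handwheel '[[[0,0,0,0,0,0,1],[0,0,0,0,0,0,1],[0,0,0,0,0,0,1],[0,0,0,0,0,0,1],[0,0,25,0,0,0,1],[0,0,30,0,0,0,1],[-10,-55,0,0,0,0,1],[-10,-55,0,0,0,0,1]]]'; python3 -m handwheel '[[[-10,-55,0,0,0,0,1],[-10,-55,0,0,0,0,1],[-10,-55,0,0,0,0,1],[0,-30,0,0,0,0,1],[0,0,0,0,0,0,1]]]'; python3 lens.py 8; python3 - <<'E'
from h import *
t=load('top8');s=load('side8')
def crop(c,x,y): return cv2.resize(c['image'][y:y+75,x:x+66,::-1],(396,450),interpolation=cv2.INTER_CUBIC)
cv2.imwrite('pics/m8.png',cv2.convertScaleAbs(np.hstack([crop(t,265,195),crop(s,290,215)]),alpha=1.4))
E
```

```text
time_s: 31.62
eef_pos: [606.7, -62.7, 252.7]
ee_rot: [0.0, 0.998, 0.068, 0.0]
force: [0.5, -0.5, -0.1]
grip_width: 1.0
grip_force: 0.0
time_s: 32.25
eef_pos: [576.5, -258.7, 252.0]
ee_rot: [-0.0, 0.998, 0.066, -0.0]
force: [-0.3, 0.4, 0.0]
grip_width: 0.998
grip_force: 0.0
top want [296.5 241.3] 716 ((297.88623046875, 241.79981994628906), (48.119911193847656, 48.214515686035156), 19.767738342285156) [[556.7  38.1 170. ]]
side want [328.2 243.4] 220 ((328.70843505859375, 242.9697265625), (30.124980926513672, 38.46992874145508), 90.3232650756836) [[556.5  39.5 170. ]]
```

View pics/m8.png

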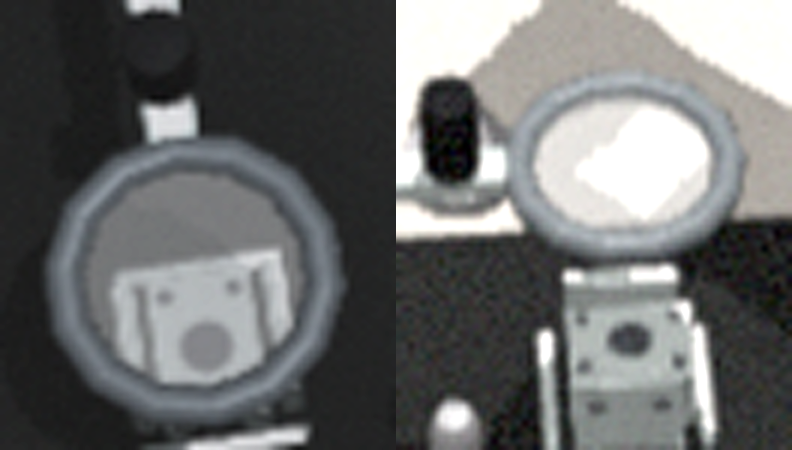

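The lens ring is back over the nest: its centre is at top px (297.8,241.5) and side px (328.7,243), and the block is unmoved beneath it. I'll check its offset from the block bore in both cameras.

```bash
python3 - <<'E'
from h import *
t=load('top6');s=load('side6');a=(275+195/8-.4,225+222/8-.4);b=(305+192/8-.4,245+213/8-.4)
print(onz(t,[a],52),onz(s,[b],52),tri(t,[a],s,[b]))
E
```

```text
[[555.67336645  41.49811793  52.        ]] [[557.33611951  38.11294944  52.        ]] (array([556.09697881,  41.17492699,  55.70963967]), np.float64(2.138510282291779))
```

```bash
python3 -c "
from rig import *
print(finish_job())"
```

```text
the job is handed in; nothing more can be done
None
```

The job was handed in at about 32 s of robot time: the stub is in the scrap bin, the block sits flat in the nest, and the lens was swung back over it last, centred to within about 1-3 mm by camera; I made no final camera check of the spindle, cone and hub, but no contact with them showed in the force readings.

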